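# Load a heel block into the marking jig and press start

### The arm

A 7-joint arm with a two-finger parallel gripper is mounted at the origin on a cart in front of the work surface, level with it; the furniture and walls round the work are solid. World frame = base frame: x ahead of the robot, y to its left, z up, the work surface at z = 0. Lengths are in m, angles in rad, forces in N, time in s.
With the tool pointing down it reaches from about 0.4 to 0.875 m from the base axis. Payload 4.4 kg.
Tool frame: the origin (TCP) lies midway between the tips of the shut fingers; the grasp point (between the pads) lies 19 mm behind it; z points along the fingers, y is the line along which they close (so a half turn about z gives the same grasp; the last joint's range is limited). The gripper opens to 85 mm and grips with 20 to 120 N. Pads are 22 mm wide; open, the fingers measure 114 mm over their backs; the gripper's body (76 mm by 85 mm) begins 54 mm behind the grasp point. The pads swing forward as they close: fully open they stand 13 mm farther back than shut.
Start: joints at [1.067, 0.628, 0.038, 1.517, -0.027, 0.996, -0.02], TCP at [0.276, -0.589, 0.231] pointing down, gripper open.
Joint ranges: [-3.06, 3.06], [-0.37, 2.12], [-1.25, 1.32], [0.18, 2.47], [-1.1, 4.24], [0.23, 1.98], [-2.94, 2.94]. Speed limits (rad/s): [2.57, 2.57, 3.14, 3.14, 3.14, 3.14, 3.14].

### API

Orientations are given as a 3x3 rotation matrix whose columns are the frame's x, y, z axes.
In Python, from cell import monitor, viewer, workorder gives the robot as it stands.
- The arm moves only by the tool arm_command, never from a script. Its arguments are lists of equal length, an entry for each row: "slide": the shift along the tool's x, y, z in units of 0.2 m (1.0 is 0.2 m), a list of three; "rotation": the turn, a rotation vector about the tool's x, y, z in units of 90 degrees (1.0 is 90 degrees), a list of three. In form: {"slide": [[dx, dy, dz], ...], "rotation": [[ax, ay, az], ...]}. A call has exactly 8 rows; each row is the pose to reach, as a shift and turn from the pose commanded when the call began, along the tool's axes at that moment; what a row does not reach only later rows make up. A row lasts 1/8 s, in which the tool goes at most 62.5 mm and 10.7 degrees, less where a joint would pass 70% of its speed; a pose out of reach is approached as far as the arm can. A call with a number of a shift or a turn outside -1 to 1 is refused whole. A call with a gripper value outside its range is refused whole. "grip" is the opening, from 0 (shut) to 1 (fully open), set as the call begins (left out, the last holds). The fingers move at their own pace and stop on an object; "squeeze" is the grip in N (left out, the last holds). Time passes only in rows, so rows that repeat a pose let the fingers close, or fill a call up. It gives the time, the measured TCP pose, the force, the opening and the grip force at its end, in the units of the state.
- monitor.observe(): the state, without advancing time (a new reading comes with each control period).
- viewer.camera(name): name is "side" or "top"; returns a dict with "pixels" (480x640x3 uint8, red, green, blue), "mtx" (3x3 intrinsics, pixels), "R" (3x3) and "t" (3): a world point X has camera coordinates R X + t. Camera axes: x right, y down, z forward; pixel columns grow to the right and rows downward; lengths in m; the calibration is good to about 2 mm. A picture is of the moment at which its call begins. There is no depth.
- workorder.finish_job(): hands the job in; it is judged then, once.
The state is a dict: "clock": time; "q": joint angles; "qvel": joint speeds; "effort": joint torques, N m; "tool_pos": TCP position; "orientation": TCP orientation; "contact_force": force on the tool from outside, world axes, zero at the start; "torque": the same for the moment, N m; "finger_gap": opening from 0.0 (shut) to 1.0 (fully open); "grip_force": force on a finger pad.
Only numpy, scipy, OpenCV 4.12 (cv2) and the standard library are available. Lean on these libraries where they do the work, as an engineer would, in place of code of your own. Each camera call takes 0.05 s, during which the arm holds its last target. There are 200 camera calls.

### The job

Move the stacked heel block from its wooden holder into the steel marking jig, standing flat on the jig floor between the two end plates. The holder lets you take it only by its two ends and the jig only by its two long sides, so set it down upright on the round leather pad on the way, let go, and take it again the other way. With the block let go in the jig, and not before, press the large push button on the control box fully down, let it come back up, and leave the small button and the other things on the table alone.

Things in the scene. Friction and masses are not known exactly. Their poses are not given: they have to be found in the camera images.
- heel_block: Loose brown heel block of five stacked layers, 62 x 46 x 38 mm (x, y, z), about 120 g: one end (-x) flat, the other (+x) a half round of radius 23 mm. Origin: centre of its underside; x along its length, z up. It starts upright in the holder. Either end may point either way in the jig.
- holder: Fixed pale wooden holder: foot plate 84 x 84 x 8 mm with two upright cheeks, 46 mm long (x), 8 mm thick and 48 mm high above the foot plate, standing 52 mm apart (at y = +-26 to +-34 mm) along the block's long sides, their tops at 56 mm. The two ends (+-x) are open. Origin: centre of its underside; x is the open direction, along the block.
- jig: Fixed steel jig: base plate 104 x 80 x 12 mm with a small round brass stamp in its floor, and two dark end plates 46 mm wide (y), 8 mm thick, 48 mm high above the floor, 70 mm apart (at x = +-35 to +-43 mm), tops at 60 mm. The sides (+-y) are open. Origin: centre of its underside; the block goes in the middle, its length along x.
- jig_floor (a point): Centre of the jig's floor, on top of the base plate, where the centre of the block's underside belongs; axes as the jig's.
- pad: Fixed brown leather pad lying on the table, two roundish blanks about 80 x 90 mm and 9 mm thick in all. Origin: centre of its underside; z up. Beware of the fixed lamp: its shade hangs 0.5 m above the table behind and right of the pad (x over 0.55, y under 0.1), its post stands at the left edge (x 0.53, y 0.4).
- control_box: Fixed grey control box, 80 x 116 x 42 mm (x, y, z), a large push button (36 mm across, in a 52 mm black ring) at y = +24 mm and a small one (20 mm across) at y = -34 mm on its top; a black cable gland sticks out at +x. Origin: centre of its underside.
- start_button_top (a point): Centre of the top face of the large push button; 65 mm above the table when up. The black ring round it is 54 mm high.
- start_button (a joint): Travel of the large button in m: 0 up, 0.007 fully down (straight down, spring, 5 N at the bottom).
- small_button (a joint): Travel of the small button in m: 0 up, 0.005 down. Not to be pressed.
- beeswax: Bystander: loose cream block of wax, 34 x 49 x 20 mm. Origin: centre of its underside.
- tin_polish: Bystander: loose round flat tin, 64 mm across, 15 mm high. Origin: centre of its underside.
- knob_awl: Bystander: loose lying awl with a wooden knob handle, 39 x 136 x 41 mm. Origin: centre of its underside.
- handle_yel: Bystander: loose lying wooden tool handle, 30 x 123 x 30 mm. Origin: centre of its underside.

How it is judged:
By the outcome, as a careful person would: the job done as asked, in the order asked, and still so for the second after the job is handed in, with the robot touching nothing.
It also fails if it takes over 64 s, if anything falls off the work surface, if the arm or the gripper's body presses on something with over 40 N, if the wrist force passes 120 N, or if a joint passes its speed limit or range.

## Working session

There is one attempt and no reset: what is moved stays moved. The work goes in short steps, Python scripts to look and compute and a tool call to move; the robot and the scene stay as the last step left them, time stands still between calls to the robot, and variables do not carry over. Pictures are saved under pics/ and viewed, at most 10 in all, crops included, and the job is handed in when it is done.

Besides the shell and the picture viewer there is one more tool, called in YAML: its name, and indented under it one key for each argument. arm_command: Moves the arm, as the interface text tells. Its arguments: {"type":"object","properties":{"slide":{"type":"array"},"rotation":{"type":"array"},"grip":{"type":"number"},"squeeze":{"type":"number"}},"required":["slide","rotation"]}

```bash
mkdir -p pics; cat > h.py <<'E'
import numpy as np, cv2
from cell import monitor, viewer, workorder
def snap(n,f):
    c=viewer.camera(n); cv2.imwrite(f'pics/{f}.png',c['pixels'][:,:,::-1]); return c
def ray(c,u,v,z):
    R,t=np.array(c['R']),np.array(c['t']); o=-R.T@t
    d=R.T@np.linalg.inv(c['mtx'])@np.array([u,v,1.]); return o+d*(z-o[2])/d[2]
def proj(c,X):
    p=c['mtx']@(np.array(c['R'])@np.array(X)+c['t']); return p[:2]/p[2]
E
python3 - <<'E'
from h import *
import pickle
for n in('top','side'):
    c=snap(n,n+'0'); pickle.dump(c,open(n+'0.pkl','wb')); print(n,-np.array(c['R']).T@c['t'],np.array(c['R']).round(3).tolist())
s=monitor.observe();print(s['clock'],s['tool_pos'],np.round(s['orientation'],3))
E
```

```text
top [0.43765767 0.02667992 0.9269168 ] [[0.018, -1.0, -0.003], [-0.994, -0.017, -0.106], [0.106, 0.005, -0.994]]
side [0.23551517 0.62842631 0.60508506] [[-0.908, -0.419, -0.021], [-0.247, 0.572, -0.782], [0.34, -0.705, -0.623]]
0.1 [ 0.27535367 -0.58817817  0.23047157] [[ 0.906  0.424 -0.001]
 [ 0.424 -0.906  0.002]
 [-0.    -0.002 -1.   ]]
```

View pics/top0.png

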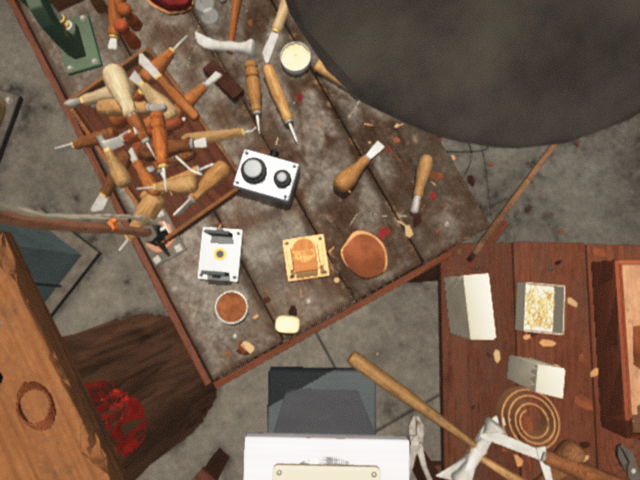

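View pics/side0.png

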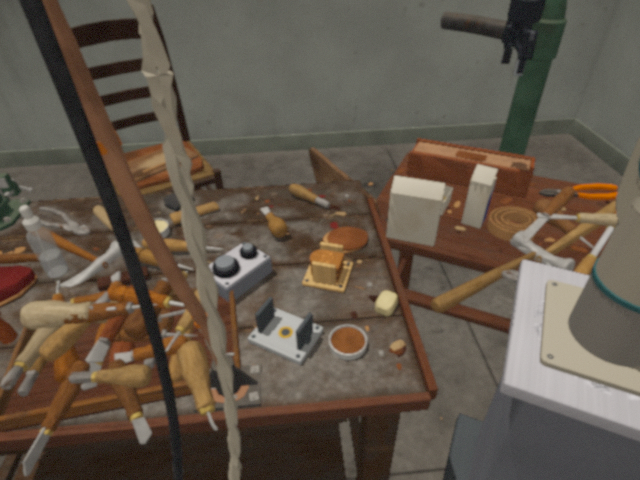

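The top view shows the holder with the block near (306,257), the pad near (365,254), the jig near (220,254), and the control box near (267,178). The side view has the same items around (327,270), (348,238), (286,333) and (240,268). I'll enlarge both.

```bash
python3 - <<'E'
import cv2
a=cv2.imread('pics/top0.png')[140:290,190:390];cv2.imwrite('pics/tc.png',cv2.resize(a,None,fx=4,fy=4,interpolation=cv2.INTER_CUBIC))
a=cv2.imread('pics/side0.png')[220:370,200:400];cv2.imwrite('pics/sc.png',cv2.resize(a,None,fx=4,fy=4,interpolation=cv2.INTER_CUBIC))
E
```

```text
(no output)
```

View pics/tc.png

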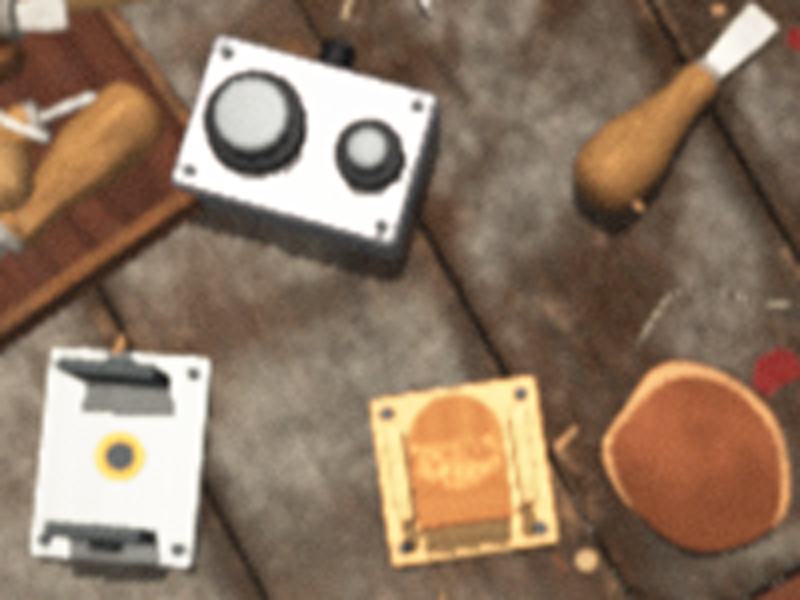

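View pics/sc.png

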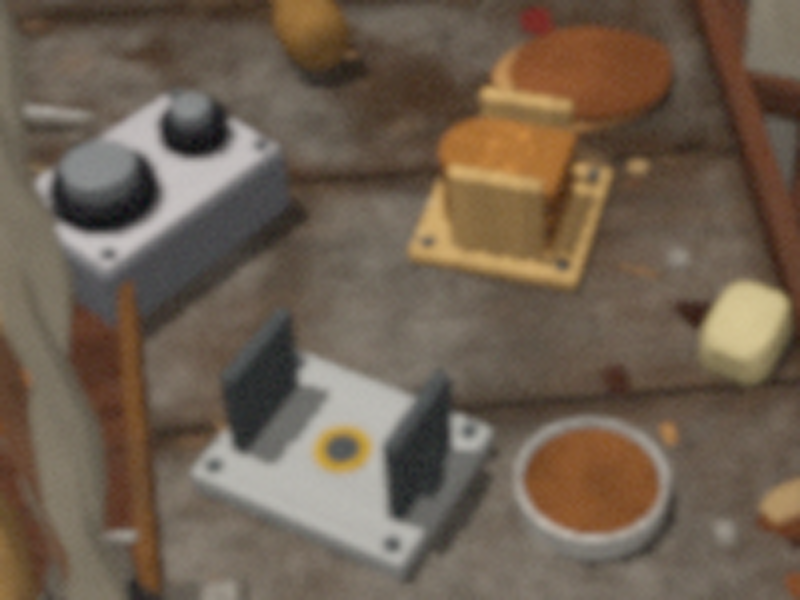

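The crops show these top-crop corners, scaled 4x with offset (190,140):
- **Jig base:** (52,350), (210,357), (191,569), (32,555), with the brass ring at (121,457).
- **Holder foot:** (370,400), (537,377), (557,543), (393,566).
- **Button:** (253,113).
- **Pad:** centred near (698,457).

The block's round end points up in the image, towards +x.

```bash
python3 - <<'E'
from h import *
import pickle
T=pickle.load(open('top0.pkl','rb'));S=pickle.load(open('side0.pkl','rb'))
def uv(p,o): return (np.array(p)+.5)/4-.5+o
ot,os=np.array([190,140]),np.array([200,220])
def pl(c,o,pts,z): return np.array([ray(c,*uv(p,o),z) for p in pts])
def rect(n,c,o,pts,z):
    P=pl(c,o,pts,z); m=P.mean(0)
    print(n,m.round(4),'sides',[round(float(np.linalg.norm(P[i]-P[i-1])),4) for i in range(4)],
     'dir03(deg)',[round(float(np.degrees(np.arctan2(*(a-b)[[1,0]]))),1) for a,b in((P[0],P[3]),(P[1],P[2]))],
     'dir01',[round(float(np.degrees(np.arctan2(*(a-b)[[1,0]]))),1) for a,b in((P[0],P[1]),(P[3],P[2]))])
rect('jig',T,ot,[(52,350),(210,357),(191,569),(32,555)],.012)
rect('holder',T,ot,[(370,400),(537,377),(557,543),(393,566)],.008)
rect('box',T,ot,[(220,37),(439,96),(400,240),(175,182)],.042)
print('ringT',pl(T,ot,[(121,457)],.012),'ringS',pl(S,os,[(342,448)],.012))
print('btnT',pl(T,ot,[(251,112)],.065),'btnS',pl(S,os,[(100,167)],.065))
print('padT',pl(T,ot,[(698,457),(603,457),(790,457),(698,360),(698,552)],.009))
print('padS',pl(S,os,[(585,75)],.009))
print('block flatL,flatR,tip',pl(T,ot,[(411,523),(508,517),(455,392)],.046))
# holder from side: foot corners
print('holdS',pl(S,os,[(613,168),(578,277),(410,250)],.008), 'bystanders')
E
```

```text
jig [0.5023 0.2173 0.012 ] sides [0.1027, 0.0794, 0.106, 0.0792] dir03(deg) [-3.1, -3.1] dir01 [88.4, 86.0]
holder [0.4986 0.0464 0.008 ] sides [0.0838, 0.0846, 0.0837, 0.0823] dir03(deg) [9.3, 7.7] dir01 [98.9, 99.0]
box [0.6584 0.1254 0.042 ] sides [0.0758, 0.1123, 0.0743, 0.114] dir03(deg) [-15.0, -13.6] dir01 [75.6, 76.3]
ringT [[0.50238143 0.21741305 0.012     ]] ringS [[0.50338006 0.21687573 0.012     ]]
btnT [[0.66513166 0.15063487 0.065     ]] btnS [[0.66266012 0.15264397 0.065     ]]
padT [[ 0.50764763 -0.07012712  0.009     ]
 [ 0.50681617 -0.02271974  0.009     ]
 [ 0.50845257 -0.11602334  0.009     ]
 [ 0.55645322 -0.06982857  0.009     ]
 [ 0.46037582 -0.07041629  0.009     ]]
padS [[ 0.50528606 -0.066734    0.009     ]]
block flatL,flatR,tip [[0.47083911 0.07054968 0.046     ]
 [0.47451671 0.02429189 0.046     ]
 [0.53411798 0.05080929 0.046     ]]
holdS [[ 0.46385338 -0.00267885  0.008     ]
 [ 0.45070351  0.07700494  0.008     ]
 [ 0.53276412  0.09279429  0.008     ]] bystanders
```

```bash
cat >> h.py <<'E'
def goto(x,y,z,yaw):
    """slide/rotation from the current pose to TCP (x,y,z), pointing down, tool y at yaw deg"""
    from scipy.spatial.transform import Rotation as Ro
    s=monitor.observe(); R=np.array(s['orientation']); p=np.array(s['tool_pos'])
    a=np.radians(yaw); Y=np.array([np.cos(a),np.sin(a),0]); Z=np.array([0,0,-1.]); G=np.c_[np.cross(Y,Z),Y,Z]
    print('t',round(s['clock'],2),'p',p.round(4),'yaw',np.degrees(np.arctan2(R[1,1],R[0,1])).round(2),'gap',round(float(s['finger_gap']),3),'F',np.round(s['contact_force'],1))
    print('slide',(R.T@(np.array([x,y,z])-p)/.2).round(3),'rot',(Ro.from_matrix(R.T@G).as_rotvec()/(np.pi/2)).round(3))
E
python3 - <<'E'
from h import *
goto(.40,-.4,.23,-40); goto(.45,-.2,.20,-15);goto(.503,.049,.10,8.8)
E
```

```text
t 0.1 p [ 0.2754 -0.5882  0.2305] yaw -64.92 gap 0.999 F [ 0.6 -0.9 -0.1]
slide [ 0.963 -0.588  0.003] rot [-0.001 -0.    -0.277]
t 0.1 p [ 0.2754 -0.5882  0.2305] yaw -64.92 gap 0.999 F [ 0.6 -0.9 -0.1]
slide [ 1.614 -1.387  0.155] rot [-0.001 -0.    -0.555]
t 0.1 p [ 0.2754 -0.5882  0.2305] yaw -64.92 gap 0.999 F [ 0.6 -0.9 -0.1]
slide [ 2.382 -2.402  0.656] rot [-0.001 -0.001 -0.819]
```

arm_command:
  slide:
    - [0.06, -0.04, 0]
    - [0.2, -0.13, 0]
    - [0.38, -0.25, 0]
    - [0.56, -0.37, 0]
    - [0.72, -0.46, 0]
    - [0.85, -0.53, 0]
    - [0.93, -0.57, 0]
    - [0.96, -0.59, 0]
  rotation:
    - [0, 0, -0.02]
    - [0, 0, -0.06]
    - [0, 0, -0.1]
    - [0, 0, -0.15]
    - [0, 0, -0.2]
    - [0, 0, -0.24]
    - [0, 0, -0.27]
    - [0, 0, -0.28]
  grip: 1

```text
clock: 1.1
tool_pos: [0.4002, -0.3994, 0.2314]
orientation: [[0.637, 0.771, 0.0], [0.771, -0.637, 0.0], [0.0, 0.0, -1.0]]
contact_force: [0.4, -0.8, 0.4]
finger_gap: 1.0
grip_force: 0.0
```

```bash
python3 -c "
from h import *
goto(.45,-.2,.20,-15);goto(.503,.049,.10,8.8)"
```

```text
t 1.1 p [ 0.4002 -0.3994  0.2314] yaw -39.57 gap 1.0 F [ 0.4 -0.8  0.4]
slide [ 0.927 -0.443  0.157] rot [ 0.    -0.    -0.273]
t 1.1 p [ 0.4002 -0.3994  0.2314] yaw -39.57 gap 1.0 F [ 0.4 -0.8  0.4]
slide [ 2.056 -1.032  0.657] rot [ 0.    -0.    -0.537]
```

arm_command:
  slide:
    - [0.06, -0.03, 0.01]
    - [0.2, -0.1, 0.03]
    - [0.38, -0.18, 0.06]
    - [0.56, -0.27, 0.09]
    - [0.71, -0.34, 0.12]
    - [0.83, -0.4, 0.14]
    - [0.9, -0.43, 0.15]
    - [0.93, -0.44, 0.16]
  rotation:
    - [0, 0, -0.02]
    - [0, 0, -0.06]
    - [0, 0, -0.1]
    - [0, 0, -0.15]
    - [0, 0, -0.2]
    - [0, 0, -0.24]
    - [0, 0, -0.26]
    - [0, 0, -0.27]

```text
clock: 2.1
tool_pos: [0.4507, -0.2011, 0.1993]
orientation: [[0.265, 0.964, 0.0], [0.964, -0.265, -0.0], [-0.0, 0.0, -1.0]]
contact_force: [0.7, -0.4, -1.1]
finger_gap: 0.999
grip_force: 0.0
```

```bash
python3 -c "
from h import *
goto(.49,-.02,.14,0);goto(.503,.049,.10,8.8)"
```

```text
t 2.1 p [ 0.4507 -0.2011  0.1993] yaw -15.39 gap 0.999 F [ 0.7 -0.4 -1.1]
slide [ 0.925 -0.051  0.296] rot [ 0.     0.    -0.171]
t 2.1 p [ 0.4507 -0.2011  0.1993] yaw -15.39 gap 0.999 F [ 0.7 -0.4 -1.1]
slide [ 1.275 -0.08   0.496] rot [ 0.     0.    -0.269]
```

arm_command:
  slide:
    - [0.06, 0, 0.02]
    - [0.2, -0.01, 0.06]
    - [0.38, -0.02, 0.12]
    - [0.56, -0.03, 0.18]
    - [0.71, -0.04, 0.23]
    - [0.83, -0.05, 0.27]
    - [0.9, -0.05, 0.29]
    - [0.93, -0.05, 0.3]
  rotation:
    - [0, 0, -0.01]
    - [0, 0, -0.03]
    - [0, 0, -0.06]
    - [0, 0, -0.09]
    - [0, 0, -0.12]
    - [0, 0, -0.15]
    - [0, 0, -0.17]
    - [0, 0, -0.17]

```text
clock: 3.1
tool_pos: [0.4907, -0.019, 0.1391]
orientation: [[0.002, 1.0, -0.0], [1.0, -0.002, -0.0], [-0.0, -0.0, -1.0]]
contact_force: [-0.7, -1.2, 0.2]
finger_gap: 0.998
grip_force: 0.0
```

```bash
python3 -c "
from h import *
goto(.503,.049,.08,8.8)"
```

```text
t 3.1 p [ 0.4907 -0.019   0.1391] yaw -0.13 gap 0.998 F [-0.7 -1.2  0.2]
slide [0.34  0.061 0.296] rot [-0.     0.    -0.099]
```

arm_command:
  slide:
    - [0.04, 0.01, 0.02]
    - [0.12, 0.02, 0.08]
    - [0.2, 0.04, 0.15]
    - [0.28, 0.05, 0.22]
    - [0.32, 0.06, 0.26]
    - [0.34, 0.06, 0.29]
    - [0.34, 0.061, 0.295]
    - [0.34, 0.061, 0.295]
  rotation:
    - [0, 0, -0.02]
    - [0, 0, -0.04]
    - [0, 0, -0.06]
    - [0, 0, -0.08]
    - [0, 0, -0.09]
    - [0, 0, -0.099]
    - [0, 0, -0.099]
    - [0, 0, -0.099]

```text
clock: 4.1
tool_pos: [0.5029, 0.0482, 0.0805]
orientation: [[-0.152, 0.988, 0.0], [0.988, 0.152, -0.0], [-0.0, 0.0, -1.0]]
contact_force: [0.4, 1.4, 0.2]
finger_gap: 1.002
grip_force: 0.0
```

```bash
python3 -c "
from h import *
goto(.503,.049,.010,8.8)
import cv2
a=snap('side','s1')['pixels'][140:365,180:480,::-1]; b=snap('top','t1')
cv2.imwrite('pics/s1c.png',cv2.resize(a,(800,600)))"
```

```text
t 4.1 p [0.5029 0.0482 0.0805] yaw 8.74 gap 1.002 F [0.4 1.4 0.2]
slide [0.004 0.001 0.352] rot [ 0.     0.    -0.001]
```

View pics/s1c.png

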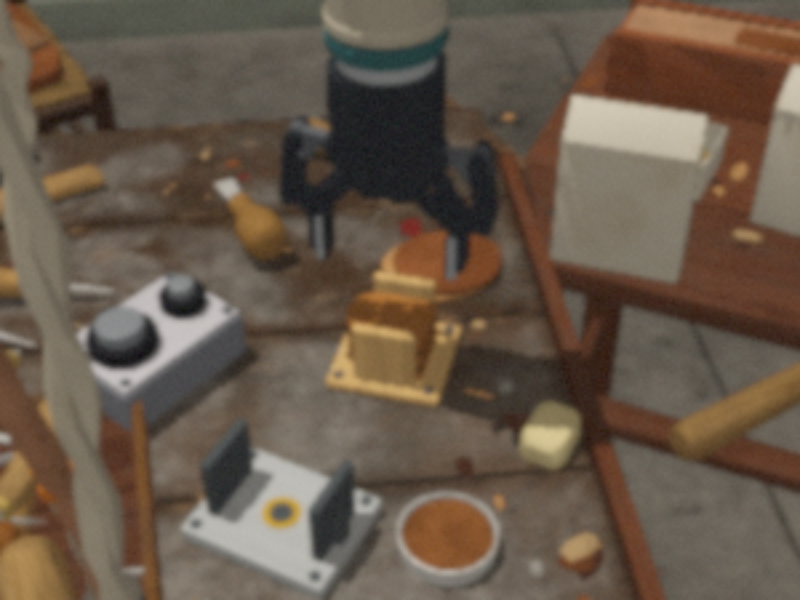

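The side crop shows the open fingers with tips at about (320,255) and (455,275), straddling the block at (392,315). I'll descend.

arm_command:
  slide:
    - [0.004, 0.001, 0.04]
    - [0.004, 0.001, 0.1]
    - [0.004, 0.001, 0.17]
    - [0.004, 0.001, 0.23]
    - [0.004, 0.001, 0.28]
    - [0.004, 0.001, 0.32]
    - [0.004, 0.001, 0.345]
    - [0.004, 0.001, 0.35]
  rotation:
    - [0, 0, 0]
    - [0, 0, 0]
    - [0, 0, 0]
    - [0, 0, 0]
    - [0, 0, 0]
    - [0, 0, 0]
    - [0, 0, 0]
    - [0, 0, 0]

```text
clock: 5.2
tool_pos: [0.5028, 0.0497, 0.0101]
orientation: [[-0.153, 0.988, -0.0], [0.988, 0.153, -0.0], [-0.0, -0.0, -1.0]]
contact_force: [-0.4, 0.1, -0.5]
finger_gap: 0.999
grip_force: 0.0
```

arm_command:
  slide:
    - [0, 0, 0]
    - [0, 0, 0]
    - [0, 0, 0]
    - [0, 0, 0]
    - [0, 0, 0]
    - [0, 0, 0]
    - [0, 0, 0]
    - [0, 0, 0]
  rotation:
    - [0, 0, 0]
    - [0, 0, 0]
    - [0, 0, 0]
    - [0, 0, 0]
    - [0, 0, 0]
    - [0, 0, 0]
    - [0, 0, 0]
    - [0, 0, 0]
  grip: 0
  squeeze: 40

```text
clock: 6.2
tool_pos: [0.5031, 0.0497, 0.0108]
orientation: [[-0.153, 0.988, 0.001], [0.988, 0.153, 0.0], [-0.0, 0.001, -1.0]]
contact_force: [-2.0, 0.4, 5.9]
finger_gap: 0.715
grip_force: 43.9
```

arm_command:
  slide:
    - [0, 0, -0.03]
    - [0, 0, -0.08]
    - [0, 0, -0.15]
    - [0, 0, -0.22]
    - [0, 0, -0.29]
    - [0, 0, -0.35]
    - [0, 0, -0.39]
    - [0, 0, -0.4]
  rotation:
    - [0, 0, 0]
    - [0, 0, 0]
    - [0, 0, 0]
    - [0, 0, 0]
    - [0, 0, 0]
    - [0, 0, 0]
    - [0, 0, 0]
    - [0, 0, 0]

```text
clock: 7.2
tool_pos: [0.5031, 0.0496, 0.0909]
orientation: [[-0.153, 0.988, 0.001], [0.988, 0.153, 0.0], [0.0, 0.001, -1.0]]
contact_force: [0.6, -0.1, -0.8]
finger_gap: 0.719
grip_force: 43.7
```

```bash
python3 -c "
from h import *
goto(.507,-.069,.090,-3)"
```

```text
t 7.2 p [0.5031 0.0496 0.0909] yaw 8.79 gap 0.719 F [ 0.6 -0.1 -0.8]
slide [-0.589 -0.071  0.004] rot [ 0.001 -0.     0.131]
```

arm_command:
  slide:
    - [-0.03, 0, 0]
    - [-0.1, -0.01, 0]
    - [-0.2, -0.02, 0]
    - [-0.32, -0.04, 0]
    - [-0.44, -0.05, 0]
    - [-0.53, -0.06, 0]
    - [-0.58, -0.07, 0]
    - [-0.59, -0.07, 0]
  rotation:
    - [0, 0, 0.01]
    - [0, 0, 0.03]
    - [0, 0, 0.05]
    - [0, 0, 0.07]
    - [0, 0, 0.1]
    - [0, 0, 0.12]
    - [0, 0, 0.13]
    - [0, 0, 0.13]

```text
clock: 8.2
tool_pos: [0.5068, -0.0698, 0.0903]
orientation: [[0.052, 0.999, -0.0], [0.999, -0.052, 0.0], [0.0, -0.0, -1.0]]
contact_force: [-0.3, 0.4, -1.8]
finger_gap: 0.712
grip_force: 43.6
```

```bash
python3 -c "
from h import *
goto(.507,-.069,.0125,-3)
import cv2
a=snap('side','s2')['pixels'][180:330,230:430,::-1]
cv2.imwrite('pics/s2c.png',cv2.resize(a,(800,600)))"
```

```text
t 8.2 p [ 0.5068 -0.0698  0.0903] yaw -2.97 gap 0.712 F [-0.3  0.4 -1.8]
slide [0.004 0.001 0.389] rot [-0. -0.  0.]
```

View pics/s2c.png

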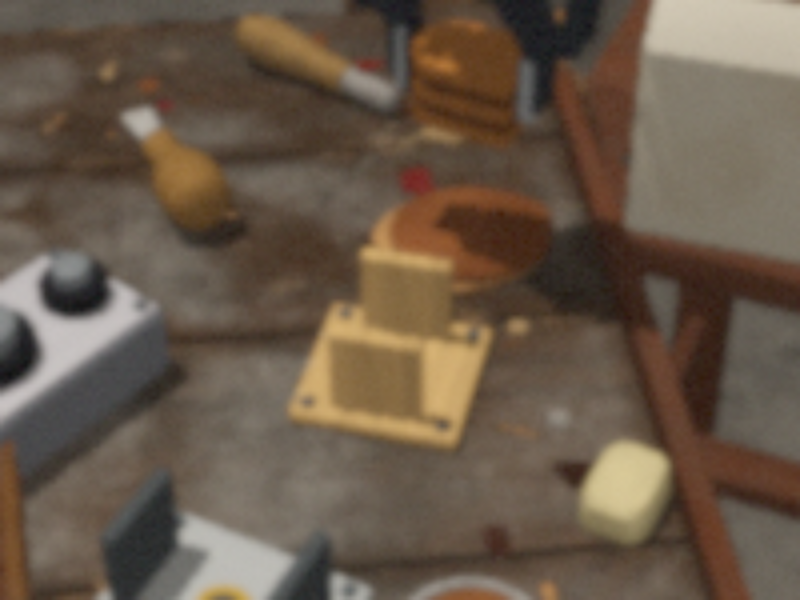

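The block (465,80) is held level between the fingers, above the pad (465,235). I'll lower it.

arm_command:
  slide:
    - [0.0, 0, 0.04]
    - [0, 0, 0.11]
    - [0, 0, 0.19]
    - [0, 0, 0.27]
    - [0, 0, 0.33]
    - [0, 0, 0.36]
    - [0, 0, 0.38]
    - [0, 0, 0.388]
  rotation:
    - [0, 0, 0]
    - [0, 0, 0]
    - [0, 0, 0]
    - [0, 0, 0]
    - [0, 0, 0]
    - [0, 0, 0]
    - [0, 0, 0]
    - [0, 0, 0]

```text
clock: 9.25
tool_pos: [0.5073, -0.0692, 0.0127]
orientation: [[0.051, 0.999, 0.0], [0.999, -0.051, -0.0], [0.0, 0.0, -1.0]]
contact_force: [-0.4, 0.4, -1.4]
finger_gap: 0.718
grip_force: 43.7
```

Not touching yet; I'll lower in small steps.

arm_command:
  slide:
    - [0, 0, 0.002]
    - [0, 0, 0.003]
    - [0, 0, 0.004]
    - [0, 0, 0.005]
    - [0, 0, 0.006]
    - [0, 0, 0.007]
    - [0, 0, 0.007]
    - [0, 0, 0.007]
  rotation:
    - [0, 0, 0]
    - [0, 0, 0]
    - [0, 0, 0]
    - [0, 0, 0]
    - [0, 0, 0]
    - [0, 0, 0]
    - [0, 0, 0]
    - [0, 0, 0]

```text
clock: 10.25
tool_pos: [0.5071, -0.0692, 0.0115]
orientation: [[0.051, 0.999, 0.0], [0.999, -0.051, -0.0], [-0.0, 0.0, -1.0]]
contact_force: [-1.1, 0.4, 3.9]
finger_gap: 0.712
grip_force: 44.2
```

arm_command:
  slide:
    - [0, 0, 0]
    - [0, 0, 0]
    - [0, 0, 0]
    - [0, 0, 0]
    - [0, 0, 0]
    - [0, 0, 0]
    - [0, 0, 0]
    - [0, 0, 0]
  rotation:
    - [0, 0, 0]
    - [0, 0, 0]
    - [0, 0, 0]
    - [0, 0, 0]
    - [0, 0, 0]
    - [0, 0, 0]
    - [0, 0, 0]
    - [0, 0, 0]
  grip: 1

```text
clock: 11.25
tool_pos: [0.507, -0.0691, 0.0113]
orientation: [[0.051, 0.999, 0.0], [0.999, -0.051, 0.0], [0.0, 0.0, -1.0]]
contact_force: [-0.5, -0.9, -0.2]
finger_gap: 0.999
grip_force: 0.0
```

arm_command:
  slide:
    - [0, 0, -0.04]
    - [0, 0, -0.11]
    - [0, 0, -0.19]
    - [0, 0, -0.27]
    - [0, 0, -0.33]
    - [0, 0, -0.37]
    - [0, 0, -0.39]
    - [0, 0, -0.4]
  rotation:
    - [0, 0, 0]
    - [0, 0, 0]
    - [0, 0, 0]
    - [0, 0, 0]
    - [0, 0, 0]
    - [0, 0, 0]
    - [0, 0, 0]
    - [0, 0, 0]

```text
clock: 12.25
tool_pos: [0.5069, -0.0691, 0.0913]
orientation: [[0.051, 0.999, -0.0], [0.999, -0.051, 0.0], [-0.0, -0.0, -1.0]]
contact_force: [-0.0, -0.5, 0.0]
finger_gap: 0.993
grip_force: 0.0
```

arm_command:
  slide:
    - [0, 0, 0]
    - [0, 0, 0]
    - [0, 0, 0]
    - [0, 0, 0]
    - [0, 0, 0]
    - [0, 0, 0]
    - [0, 0, 0]
    - [0, 0, 0]
  rotation:
    - [0, 0, -0.06]
    - [0, 0, -0.17]
    - [0, 0, -0.28]
    - [0, 0, -0.39]
    - [0, 0, -0.5]
    - [0, 0, -0.61]
    - [0, 0, -0.72]
    - [0, 0, -0.8]

```text
clock: 13.25
tool_pos: [0.5067, -0.0691, 0.0908]
orientation: [[-0.936, 0.353, -0.001], [0.353, 0.936, 0.0], [0.001, -0.0, -1.0]]
contact_force: [-0.2, 1.1, 0.2]
finger_gap: 1.001
grip_force: 0.0
```

```bash
python3 -c "
from h import *
import pickle
goto(.507,-.069,.09,87)
import cv2
c=snap('side','s3');pickle.dump(c,open('s3.pkl','wb'))
a=c['pixels'][170:320,250:450,::-1]
cv2.imwrite('pics/s3c.png',cv2.resize(a,None,fx=4,fy=4,interpolation=cv2.INTER_CUBIC))"
```

```text
t 13.25 p [ 0.5067 -0.0691  0.0908] yaw 69.35 gap 1.001 F [-0.2  1.1  0.2]
slide [-0.001  0.001  0.004] rot [ 0.    -0.001 -0.196]
```

View pics/s3c.png

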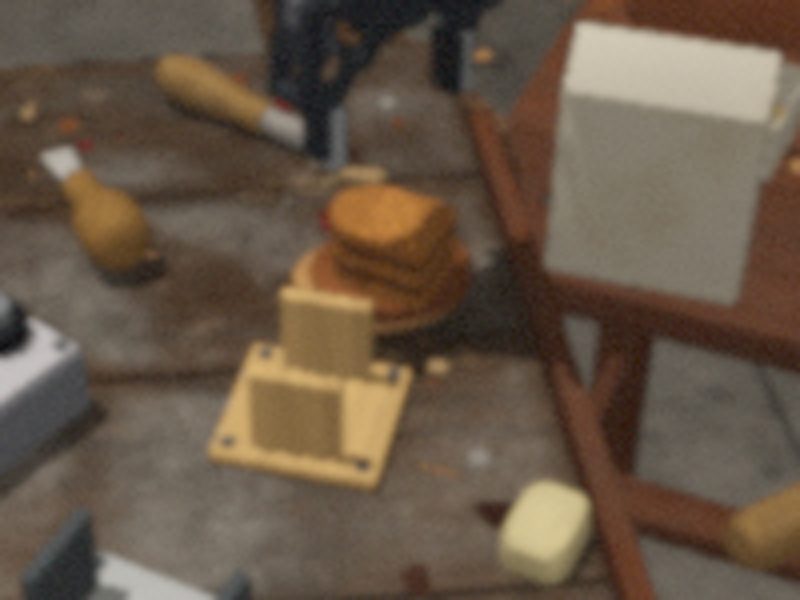

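The block stands upright on the pad. Its top-face flat-end corners are near (456,210) and (424,260), and the round tip is near (327,215).

```bash
python3 -c "
from h import *
import pickle
c=pickle.load(open('s3.pkl','rb'))
for p in [(456,210),(424,260),(327,215)]: print(ray(c,*((np.array(p)+.5)/4-.5+[250,170]),.047).round(4))
# predicted pixels if block centred at the TCP, yaw -3
a=np.radians(-3);R=np.array([[np.cos(a),-np.sin(a)],[np.sin(a),np.cos(a)]])
for q in [(-.031,-.023),(-.031,.023),(.008,.023),(.031,0),(.008,-.023)]:
  w=R@np.array(q)+[.507,-.069]; print(q,((proj(c,[*w,.047])-[250,170]+.5)*4-.5).round(0))
"
```

```text
[ 0.4741 -0.0893  0.047 ]
[ 0.4742 -0.0419  0.047 ]
[ 0.5359 -0.0579  0.047 ]
(-0.031, -0.023) [455. 209.]
(-0.031, 0.023) [420. 256.]
(0.008, 0.023) [353. 236.]
(0.031, 0) [333. 201.]
(0.008, -0.023) [389. 190.]
```

arm_command:
  slide:
    - [0, 0, 0]
    - [0, 0, 0.02]
    - [0, 0, 0.08]
    - [0, 0, 0.16]
    - [0, 0, 0.24]
    - [0, 0, 0.32]
    - [0, 0, 0.37]
    - [0, 0, 0.385]
  rotation:
    - [0, 0, -0.08]
    - [0, 0, -0.15]
    - [0, 0, -0.196]
    - [0, 0, -0.196]
    - [0, 0, -0.196]
    - [0, 0, -0.196]
    - [0, 0, -0.196]
    - [0, 0, -0.196]

```text
clock: 14.3
tool_pos: [0.5067, -0.0689, 0.0135]
orientation: [[-0.998, 0.057, -0.001], [0.057, 0.998, -0.0], [0.001, -0.0, -1.0]]
contact_force: [-0.0, 0.2, 0.2]
finger_gap: 1.003
grip_force: 0.0
```

arm_command:
  slide:
    - [0, 0, 0]
    - [0, 0, 0]
    - [0, 0, 0]
    - [0, 0, 0]
    - [0, 0, 0]
    - [0, 0, 0]
    - [0, 0, 0]
    - [0, 0, 0]
  rotation:
    - [0, 0, 0]
    - [0, 0, 0]
    - [0, 0, 0]
    - [0, 0, 0]
    - [0, 0, 0]
    - [0, 0, 0]
    - [0, 0, 0]
    - [0, 0, 0]
  grip: 0
  squeeze: 40

```text
clock: 15.3
tool_pos: [0.5074, -0.0691, 0.0149]
orientation: [[-0.998, 0.057, 0.001], [0.057, 0.998, -0.0], [-0.001, -0.0, -1.0]]
contact_force: [-1.4, -0.1, 6.7]
finger_gap: 0.532
grip_force: 41.8
```

arm_command:
  slide:
    - [0, 0, -0.03]
    - [0, 0, -0.1]
    - [0, 0, -0.19]
    - [0, 0, -0.28]
    - [0, 0, -0.37]
    - [0, 0, -0.44]
    - [0, 0, -0.49]
    - [0, 0, -0.5]
  rotation:
    - [0, 0, 0]
    - [0, 0, 0]
    - [0, 0, 0]
    - [0, 0, 0]
    - [0, 0, 0]
    - [0, 0, 0]
    - [0, 0, 0]
    - [0, 0, 0]

```text
clock: 16.3
tool_pos: [0.5073, -0.0692, 0.115]
orientation: [[-0.998, 0.057, 0.001], [0.057, 0.998, -0.0], [-0.001, -0.0, -1.0]]
contact_force: [0.7, -1.2, -1.7]
finger_gap: 0.529
grip_force: 41.2
```

```bash
python3 -c "
from h import *
goto(.503,.217,.115,87);goto(.503,.074,.115,87)"
```

```text
t 16.3 p [ 0.5073 -0.0692  0.115 ] yaw 86.72 gap 0.529 F [ 0.7 -1.2 -1.7]
slide [ 0.104  1.428 -0.   ] rot [-0.     0.001 -0.003]
t 16.3 p [ 0.5073 -0.0692  0.115 ] yaw 86.72 gap 0.529 F [ 0.7 -1.2 -1.7]
slide [ 0.063  0.714 -0.   ] rot [-0.     0.001 -0.003]
```

arm_command:
  slide:
    - [0, 0.04, 0]
    - [0.01, 0.12, 0]
    - [0.02, 0.23, 0]
    - [0.03, 0.36, 0]
    - [0.04, 0.49, 0]
    - [0.05, 0.6, 0]
    - [0.06, 0.68, 0]
    - [0.063, 0.714, 0]
  rotation:
    - [0, 0, 0]
    - [0, 0, 0]
    - [0, 0, 0]
    - [0, 0, 0]
    - [0, 0, 0]
    - [0, 0, 0]
    - [0, 0, 0]
    - [0, 0, 0]

```text
clock: 17.3
tool_pos: [0.5022, 0.0758, 0.1142]
orientation: [[-0.999, 0.055, -0.0], [0.055, 0.999, 0.0], [0.0, 0.0, -1.0]]
contact_force: [-0.1, 0.0, -1.0]
finger_gap: 0.534
grip_force: 41.2
```

arm_command:
  slide:
    - [0, 0.04, 0]
    - [0.01, 0.12, 0]
    - [0.02, 0.23, 0]
    - [0.02, 0.36, 0]
    - [0.03, 0.49, 0]
    - [0.04, 0.6, 0]
    - [0.04, 0.68, 0]
    - [0.041, 0.714, 0]
  rotation:
    - [0, 0, 0]
    - [0, 0, 0]
    - [0, 0, 0]
    - [0, 0, 0]
    - [0, 0, 0]
    - [0, 0, 0]
    - [0, 0, 0]
    - [0, 0, 0]

```text
clock: 18.3
tool_pos: [0.5026, 0.2183, 0.1144]
orientation: [[-0.998, 0.056, 0.0], [0.056, 0.998, 0.0], [-0.0, 0.0, -1.0]]
contact_force: [-0.1, 0.3, -1.2]
finger_gap: 0.535
grip_force: 41.2
```

```bash
python3 -c "
from h import *
import pickle
goto(.503,.217,.078,87)
import cv2
c=snap('side','s4');pickle.dump(c,open('s4.pkl','wb'))
a=c['pixels'][220:370,180:380,::-1]
cv2.imwrite('pics/s4c.png',cv2.resize(a,None,fx=4,fy=4,interpolation=cv2.INTER_CUBIC))"
```

```text
t 18.3 p [0.5026 0.2183 0.1144] yaw 86.78 gap 0.535 F [-0.1  0.3 -1.2]
slide [-0.003 -0.007  0.182] rot [ 0.     0.    -0.002]
```

View pics/s4c.png

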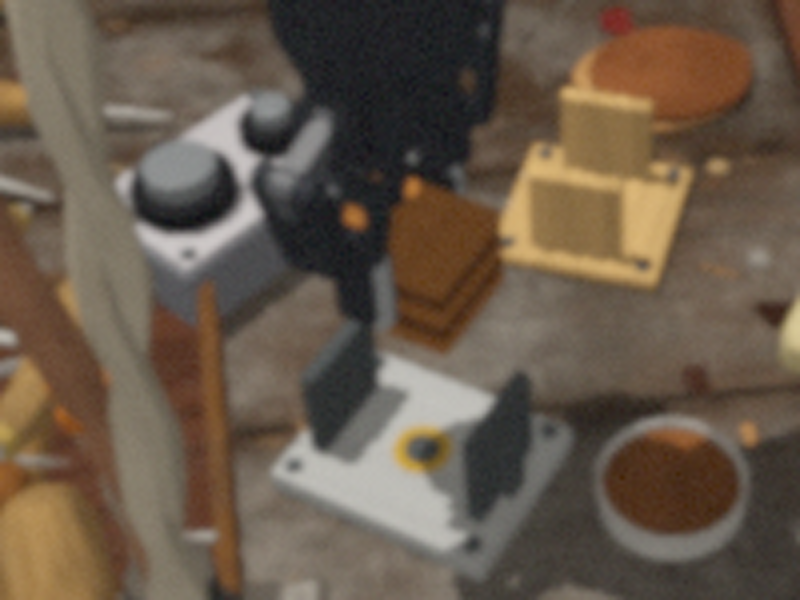

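The held block's bottom flat corners are near (443,350) and (502,285). The plate top edges run about (303,380)-(360,322) and (468,432)-(528,376), so I'll check the alignment.

```bash
python3 -c "
from h import *
import pickle
c=pickle.load(open('s4.pkl','rb'))
P=lambda X:((proj(c,X)-[180,220]+.5)*4-.5).round(0)
a=np.radians(-3);R=np.array([[np.cos(a),-np.sin(a)],[np.sin(a),np.cos(a)]])
for zb in (.109,):
  for q in [(-.031,.023,zb),(-.031,-.023,zb),(-.031,.023,zb+.038),(-.031,-.023,zb+.038)]: print('blk',q,P([*(R@np.array(q[:2])+[.503,.218]),q[2]]))
for q in [(.035,.023,.06),(.043,.023,.06),(.043,-.023,.06),(.035,-.023,.06),(.035,.023,.012),(-.035,.023,.06),(-.043,.023,.06),(-.035,-.023,.06),(-.043,.023,.012),(-.043,-.023,.06),(0,0,.012)]: print('jig',q,P([*(R@np.array(q[:2])+[.503,.217]),q[2]]))
"
```

```text
blk (-0.031, 0.023, 0.109) [442. 357.]
blk (-0.031, -0.023, 0.109) [501. 280.]
blk (-0.031, 0.023, 0.147) [436. 287.]
blk (-0.031, -0.023, 0.147) [497. 210.]
jig (0.035, 0.023, 0.06) [313. 382.]
jig (0.043, 0.023, 0.06) [297. 376.]
jig (0.043, -0.023, 0.06) [358. 303.]
jig (0.035, -0.023, 0.06) [373. 309.]
jig (0.035, 0.023, 0.012) [325. 457.]
jig (-0.035, 0.023, 0.06) [460. 443.]
jig (-0.043, 0.023, 0.06) [477. 450.]
jig (-0.035, -0.023, 0.06) [516. 365.]
jig (-0.043, 0.023, 0.012) [483. 525.]
jig (-0.043, -0.023, 0.06) [532. 371.]
jig (0, 0, 0.012) [423. 448.]
```

arm_command:
  slide:
    - [-0.002, -0.004, 0.04]
    - [-0.002, -0.006, 0.11]
    - [-0.002, -0.006, 0.19]
    - [-0.002, -0.006, 0.27]
    - [-0.002, -0.006, 0.34]
    - [-0.002, -0.006, 0.4]
    - [-0.002, -0.006, 0.44]
    - [-0.002, -0.006, 0.46]
  rotation:
    - [0, 0, 0]
    - [0, 0, 0]
    - [0, 0, 0]
    - [0, 0, 0]
    - [0, 0, 0]
    - [0, 0, 0]
    - [0, 0, 0]
    - [0, 0, 0]

```text
clock: 19.35
tool_pos: [0.5028, 0.216, 0.0219]
orientation: [[-0.998, 0.057, -0.0], [0.057, 0.998, -0.0], [0.0, -0.0, -1.0]]
contact_force: [0.7, 0.2, -1.8]
finger_gap: 0.533
grip_force: 41.2
```

arm_command:
  slide:
    - [0, 0, 0.005]
    - [0, 0, 0.01]
    - [0, 0, 0.015]
    - [0, 0, 0.019]
    - [0, 0, 0.022]
    - [0, 0, 0.024]
    - [0, 0, 0.024]
    - [0, 0, 0.024]
  rotation:
    - [0, 0, 0]
    - [0, 0, 0]
    - [0, 0, 0]
    - [0, 0, 0]
    - [0, 0, 0]
    - [0, 0, 0]
    - [0, 0, 0]
    - [0, 0, 0]

```text
clock: 20.35
tool_pos: [0.503, 0.216, 0.0182]
orientation: [[-0.998, 0.057, 0.001], [0.057, 0.998, -0.0], [-0.001, -0.0, -1.0]]
contact_force: [-1.7, -1.2, 6.2]
finger_gap: 0.535
grip_force: 42.0
```

arm_command:
  slide:
    - [0, 0, 0]
    - [0, 0, 0]
    - [0, 0, 0]
    - [0, 0, 0]
    - [0, 0, 0]
    - [0, 0, 0]
    - [0, 0, 0]
    - [0, 0, 0]
  rotation:
    - [0, 0, 0]
    - [0, 0, 0]
    - [0, 0, 0]
    - [0, 0, 0]
    - [0, 0, 0]
    - [0, 0, 0]
    - [0, 0, 0]
    - [0, 0, 0]
  grip: 1

```text
clock: 21.35
tool_pos: [0.5029, 0.216, 0.0175]
orientation: [[-0.998, 0.057, 0.0], [0.057, 0.998, 0.0], [-0.0, 0.0, -1.0]]
contact_force: [-0.0, 0.4, -0.3]
finger_gap: 0.997
grip_force: 0.0
```

arm_command:
  slide:
    - [0, 0, -0.04]
    - [0, 0, -0.12]
    - [0, 0, -0.22]
    - [0, 0, -0.33]
    - [0, 0, -0.44]
    - [0, 0, -0.53]
    - [0, 0, -0.58]
    - [0, 0, -0.6]
  rotation:
    - [0, 0, 0]
    - [0, 0, 0]
    - [0, 0, 0]
    - [0, 0, 0]
    - [0, 0, 0]
    - [0, 0, 0]
    - [0, 0, 0]
    - [0, 0, 0]

```text
clock: 22.35
tool_pos: [0.5031, 0.2159, 0.1381]
orientation: [[-0.998, 0.057, 0.001], [0.057, 0.998, 0.0], [-0.001, 0.0, -1.0]]
contact_force: [-0.1, 0.3, -1.3]
finger_gap: 1.002
grip_force: 0.0
```

```bash
python3 -c "
from h import *
goto(.664,.151,.12,87)
import cv2
c=snap('side','s5')
a=c['pixels'][220:370,180:380,::-1]
cv2.imwrite('pics/s5c.png',cv2.resize(a,None,fx=4,fy=4,interpolation=cv2.INTER_CUBIC))"
```

```text
t 22.35 p [0.5031 0.2159 0.1381] yaw 86.72 gap 1.002 F [-0.1  0.3 -1.3]
slide [-0.822 -0.278  0.091] rot [ 0.     0.    -0.003]
```

View pics/s5c.png

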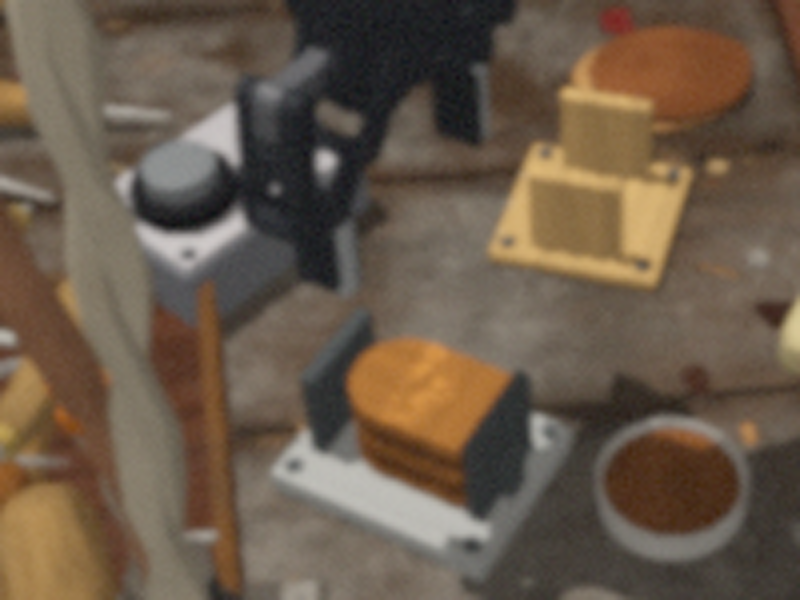

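The block stands flat between the two end plates, at (435,410). Next I'll shut the gripper and press the large button.

arm_command:
  slide:
    - [-0.04, -0.01, 0]
    - [-0.14, -0.05, 0]
    - [-0.27, -0.09, 0.01]
    - [-0.42, -0.14, 0.03]
    - [-0.57, -0.19, 0.05]
    - [-0.7, -0.24, 0.07]
    - [-0.79, -0.27, 0.09]
    - [-0.822, -0.28, 0.09]
  rotation:
    - [0, 0, 0]
    - [0, 0, 0]
    - [0, 0, 0]
    - [0, 0, 0]
    - [0, 0, 0]
    - [0, 0, 0]
    - [0, 0, 0]
    - [0, 0, 0]
  grip: 0

```text
clock: 23.4
tool_pos: [0.6644, 0.1491, 0.1179]
orientation: [[-0.998, 0.059, -0.002], [0.059, 0.998, -0.001], [0.002, -0.001, -1.0]]
contact_force: [-1.4, 0.2, -1.0]
finger_gap: -0.0
grip_force: 0.0
```

```bash
python3 -c "
from h import *
goto(.664,.1505,.07,87)"
```

```text
t 23.4 p [0.6644 0.1491 0.1179] yaw 86.62 gap -0.0 F [-1.4  0.2 -1. ]
slide [0.002 0.007 0.239] rot [-0.001 -0.001 -0.004]
```

arm_command:
  slide:
    - [0, 0.004, 0.04]
    - [0, 0.005, 0.09]
    - [0, 0.005, 0.14]
    - [0, 0.005, 0.18]
    - [0, 0.005, 0.21]
    - [0, 0.005, 0.23]
    - [0, 0.005, 0.235]
    - [0, 0.005, 0.235]
  rotation:
    - [0, 0, 0]
    - [0, 0, 0]
    - [0, 0, 0]
    - [0, 0, 0]
    - [0, 0, 0]
    - [0, 0, 0]
    - [0, 0, 0]
    - [0, 0, 0]

```text
clock: 24.4
tool_pos: [0.6641, 0.1518, 0.0727]
orientation: [[-0.998, 0.057, 0.0], [0.057, 0.998, 0.0], [-0.0, 0.0, -1.0]]
contact_force: [-0.0, -0.6, 0.1]
finger_gap: 0.0
grip_force: 0.0
```

arm_command:
  slide:
    - [0, 0, 0.01]
    - [0, 0, 0.02]
    - [0, 0, 0.03]
    - [0, 0, 0.04]
    - [0, 0, 0.05]
    - [0, 0, 0.06]
    - [0, 0, 0.068]
    - [0, 0, 0.068]
  rotation:
    - [0, 0, 0]
    - [0, 0, 0]
    - [0, 0, 0]
    - [0, 0, 0]
    - [0, 0, 0]
    - [0, 0, 0]
    - [0, 0, 0]
    - [0, 0, 0]

```text
clock: 25.4
tool_pos: [0.6639, 0.1517, 0.0591]
orientation: [[-0.998, 0.057, 0.0], [0.057, 0.998, -0.0], [-0.0, -0.0, -1.0]]
contact_force: [-2.1, -1.7, 3.6]
finger_gap: -0.003
grip_force: 2.2
```

arm_command:
  slide:
    - [0, 0, 0.003]
    - [0, 0, 0.006]
    - [0, 0, 0.009]
    - [0, 0, 0.012]
    - [0, 0, 0.015]
    - [0, 0, 0.015]
    - [0, 0, 0.015]
    - [0, 0, 0.015]
  rotation:
    - [0, 0, 0]
    - [0, 0, 0]
    - [0, 0, 0]
    - [0, 0, 0]
    - [0, 0, 0]
    - [0, 0, 0]
    - [0, 0, 0]
    - [0, 0, 0]

```text
clock: 26.4
tool_pos: [0.664, 0.1517, 0.058]
orientation: [[-0.998, 0.057, 0.001], [0.057, 0.998, -0.001], [-0.001, -0.001, -1.0]]
contact_force: [-4.4, -2.5, 16.2]
finger_gap: -0.007
grip_force: 7.9
```

16 N at z = 0.058 means the button is on its stop, fully down. I'll retract.

arm_command:
  slide:
    - [0, 0, -0.03]
    - [0, 0, -0.09]
    - [0, 0, -0.18]
    - [0, 0, -0.28]
    - [0, 0, -0.37]
    - [0, 0, -0.44]
    - [0, 0, -0.49]
    - [0, 0, -0.5]
  rotation:
    - [0, 0, 0]
    - [0, 0, 0]
    - [0, 0, 0]
    - [0, 0, 0]
    - [0, 0, 0]
    - [0, 0, 0]
    - [0, 0, 0]
    - [0, 0, 0]

```text
clock: 27.4
tool_pos: [0.6641, 0.1518, 0.1566]
orientation: [[-0.998, 0.057, 0.001], [0.057, 0.998, 0.0], [-0.001, 0.0, -1.0]]
contact_force: [0.7, -0.2, 1.1]
finger_gap: -0.003
grip_force: 0.0
```

```bash
python3 -c "
from h import *
import cv2
c=snap('side','s6')
a=c['pixels'][200:380,160:400,::-1]
cv2.imwrite('pics/s6c.png',cv2.resize(a,(800,600),interpolation=cv2.INTER_CUBIC))"
```

```text
(no output)
```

View pics/s6c.png

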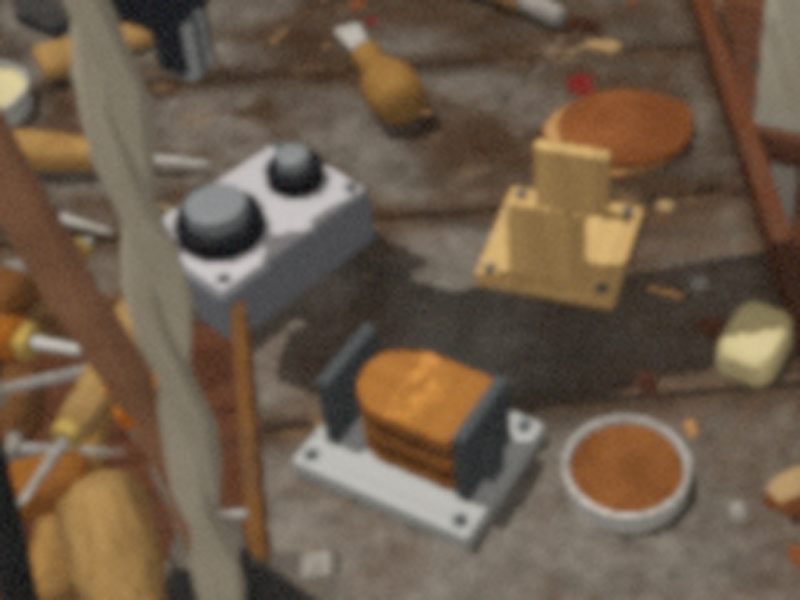

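The block stands in the jig at (430,415), the large button at (218,215) is back up, and the gripper is clear of everything.

```bash
python3 -c "
from cell import workorder
print(workorder.finish_job())"
```

```text
the job is handed in; nothing more can be done
None
```

The heel block stands flat in the jig after a regrasp on the pad, the large button was then pressed fully down and came back up, and I handed the job in after about 28 s on the robot's clock, with the gripper clear.

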